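Press a brake lining in the bench jig

TASK

Slide the black-handled steel carrier, lining side up, edgewise into the slot of the grey jig until it is fully home. Then fit the plate cover onto the jig, its capped boss at the end away from the slot mouth: slide it over the locating pin until it drops on, square with the jig, and press it firmly down by its handle, against the springs, until the plate is down on the lining. Finish while still holding the cover by its handle and pressing it down - do not let go - and leave the other things on the bench where they are.

Things in the scene. Friction and masses are not known exactly. Their poses are not given: they have to be found in the camera images.
- jig: Grey press jig, 150 (x) by 130 (y) mm, fixed; place and yaw differ each time. Origin: centre of its underside, on the bench; z up; jig +x points away from the slot's mouth. Beside and behind the slot lies a flat sprung aluminium bed, x -58 to 70, y -60 to 60 mm, its top 46 mm above the bench at rest.
- jig_slot (a point): Middle of the slot's floor at its mouth, jig x -75, y 0, z 30 mm; jig axes. The flat floor runs from here 95 mm along +x. Slot 45 mm wide between cheeks, whose tops are at z 38 mm. Over the mouth a bridge, 14 mm deep in x, from z 45 to 51 mm (15 mm opening); behind it the slot is open to the sky.
- jig_pin (a point): Centre of the top of the locating pin, jig x 47, y 0, z 54 mm; jig axes. Steel, 12 mm in diameter, tip chamfered to 8 mm; fixed, stands 8 mm out of the resting bed.
- bed (a joint): How far the sprung bed is pressed down, m: 0 at rest, 0.008 at its stop. It begins to yield at about 7.5 N, plus 0.5 N per mm; the cover's weight alone does not press it down. With the carrier home, the cover meets the lining at about 0.006; a firm push is 15 to 25 N.
- carrier_grip (a point): Centre of the carrier's black handle, 13 mm above its underside. Handle 70 long (x), 22 wide (y), 26 mm high; +x points to the steel blade, z up. About 0.2 kg, lies flat, balances about 45 mm ahead of this point.
- carrier_shoulder (a point): Underside of the carrier where handle ends and blade begins, 35 mm ahead of the handle's centre; carrier axes. Blade 80 long, 40 wide, 5 mm thick, nose corners cut to 30 mm wide; dark lining on it 50 by 34 mm, its top 10 mm above the underside. Fully home, the handle's end face touches the bridge and this point is at the slot's mouth point, carrier +x along jig +x.
- cover_grip (a point): Centre of the cover's wooden handle, 30 mm above the underside. Cover: aluminium plate 120 (x) by 90 (y) by 10 mm, about 0.35 kg, lying flat. Handle block in its middle, 44 (x) by 24 (y), from 10 to 50 mm above the underside. Capped round boss 28 mm across, to 24 mm above the underside, 39 mm along +x from the handle, over the blind hole.
- cover_hole (a point): Centre of the mouth of the blind hole in the cover's underside, 39 mm along cover +x from the middle; cover axes. 15 mm wide, about 21 mm deep. Fitted, cover +x runs along jig +x and the front edge clears the bridge by about 9 mm; underside then 46 mm above the bench on the resting bed, 40 mm when pressed onto the lining.
- spray: Bystander: spray can with green band, 60 mm diameter, 190 mm tall, standing. Origin at its underside centre.
- grease: Bystander: white jar with black lid, 66 mm diameter, 70 mm tall. Origin at its underside centre.
- spanner: Bystander: spanner, 170 mm long, lying flat. Origin at its underside (mid-length region).
- driver: Bystander: screwdriver, 190 mm long, lying. Origin at its underside (mid-length region).
- sprocket: Bystander: stepped dark steel sprocket stack, about 100 mm diameter, 18 mm high, lying flat. Origin at its underside centre.
- bearing: Bystander: steel ring, 48 mm outer diameter, 14 mm high, lying flat. Origin at its underside centre.
- hubcone: Bystander: stepped steel hub cone, 36 mm diameter foot, 22 mm tall. Origin at its underside centre.
Things that resemble listed ones, but are neither listed nor needed, are in the scene too. What is shaped like the part that bears cover_grip but green or yellow is not meant.

How it is judged:
By the outcome, as a careful person would: the job done as asked, in the order asked, and still so for the second after the job is handed in, while the arm keeps its last pose, push and grip.
It also fails if it takes over 64 s, if anything falls off the work surface, if the arm or the gripper's body presses on something with over 40 N, if the wrist force passes 120 N, or if a joint passes its speed limit or range.

ROBOT

A 7-joint arm with a two-finger parallel gripper is mounted at the origin on the work surface. World frame = base frame: x ahead of the robot, y to its left, z up, the work surface at z = 0. Lengths are in mm, angles in rad, forces in N, time in s.
With the tool pointing down it reaches from about 400 to 900 mm from the base axis. Payload 5.6 kg.
Tool frame: the origin (TCP) lies at the very end of the fingers, on their centre line; the grasp point (between the pads) lies 19 mm behind it (r.hold_point_z is the distance from the TCP to the grasp point, in mm); z points along the fingers, y is the line along which they close (so a half turn about z gives the same grasp; the last joint's range is limited). The gripper opens to 92 mm and grips with 3 to 60 N. Pads are 20 mm wide; open, the fingers measure 128 mm over their backs; the gripper's body (75 mm by 189 mm) begins 69 mm behind the grasp point.
Start: joints at [1.175, 0.468, -0.012, 1.603, 0.006, 1.071, -0.056], TCP at [224.552, -609.988, 214.592] pointing down, gripper open.
Joint ranges: [-2.53, 2.53], [-0.31, 2.02], [-1.57, 1.55], [0.28, 2.44], [-1.29, 4.43], [0.15, 1.84], [-2.92, 2.92]. Speed limits (rad/s): [2.57, 2.57, 3.14, 3.14, 3.14, 3.14, 3.14].

INTERFACE

Orientations are given as a unit quaternion [w, x, y, z].
In Python, from workcell import r gives the robot as it stands. The module is installed in compiled form; this text tells all that it offers.
- The arm moves only by the shell command python3 -m inch 'ROWS' [FORCE]. ROWS is JSON, a list of rows, each an object with "linear": the shift along the tool's x, y, z in m, a list of three; "turn": the turn about the tool's z in degrees; "jaw": the finger opening in m, from 0 to 0.0919. A call has 1 to 10 rows; each row shifts and turns the commanded pose from where the row before left it, along the tool's axes as they then stand; what a row does not reach is not made up. A row lasts 1/10 s, in which the tool goes at most 50 mm and 8.59 degrees, less where a joint would pass 70% of its speed; a pose out of reach is approached as far as the arm can. A call is refused whole if a number of a shift passes 0.05 or a number of a turn 8.59, either way. A call with a gripper value outside its range is refused whole. The fingers move at their own pace and stop on an object; FORCE is the grip in N (left out, the last holds). Time passes only in rows, so rows that do not move let the fingers close. It gives the time, the measured TCP pose, the force, the opening and the grip force at its end, in the units of the state.
- r.observe(): the state, without advancing time (a new reading comes with each control period).
- r.capture(name): name is "scene" or "top"; returns the picture (384x512x3 uint8, red, green, blue); there is no depth.
- r.get_calibration(name): a dict with "fx", "fy", "cx", "cy" (pixels), "k1" (the pictures are not rectified: a ray, as slopes to the right and down, at radius r is drawn at 1 + k1 r^2 times it, then the intrinsics apply), "rvec" (rotation vector, rad) and "tvec" (3), from world to camera coordinates, as OpenCV has them. Camera axes: x right, y down, z forward; pixel columns grow to the right and rows downward; lengths in mm; the calibration is good to about 2 mm. A picture is of the moment at which its call begins. get_calibration takes no time and is no camera call.
- r.finish_job(): hands the job in; it is judged then, once.
The state is a dict: "time_s": time; "joint_pos": joint angles; "joint_vel": joint speeds; "joint_efforts": joint torques, N m; "tcp_pos": TCP position; "tool_rot": TCP orientation; "ft_force": force on the tool from outside, world axes, zero at the start; "torque": the same for the moment, N m; "finger_gap": finger opening in mm; "finger_force": force on a finger pad.
Only numpy, scipy, OpenCV 4.12 (cv2) and the standard library are available. Lean on these libraries where they do the work, as an engineer would, in place of code of your own. Each camera call takes 0.05 s, during which the arm holds its last target. There are 200 camera calls.

## Working session

There is one attempt and no reset: what is moved stays moved. The work goes in short steps, Python scripts to look and compute and a shell command to move; the robot and the scene stay as the last step left them, time stands still between calls to the robot, and variables do not carry over. Pictures are saved under pics/ and viewed, at most 10 in all, crops included, and the job is handed in when it is done.

```bash
mkdir -p pics
python3 - <<'E'
from workcell import r
import cv2
for n in("scene","top"):
    im=r.capture(n); cv2.imwrite(f"pics/{n}0.png",im[:,:,::-1])
    c=r.get_calibration(n); print(n,c)
s=r.observe(); print(s["time_s"],s["tcp_pos"],s["tool_rot"],s["finger_gap"],s["ft_force"],r.hold_point_z)
E
```

```text
scene {'fx': 346.42891890579085, 'fy': 346.42891890579085, 'cx': 262.4232467536915, 'cy': 193.58204014181405, 'k1': 0.004731987236727558, 'rvec': array([ 1.56474078,  1.68511398, -0.88686164]), 'tvec': array([  52.09120729, -235.78274001, 1714.12484793])}
top {'fx': 426.7249392413979, 'fy': 426.7249392413979, 'cx': 258.22944028015485, 'cy': 198.49117455429763, 'k1': -0.06510850040785374, 'rvec': array([ 2.14827903, -2.09732128,  0.19430357]), 'tvec': array([ -20.19655417,  517.81128411, 1182.87609287])}
0.1 [ 224.35082818 -609.48306344  213.72932881] [-7.77956729e-04  9.84483262e-01  1.75476678e-01 -1.94487789e-04] 92.02495848330487 [ 0.22093284  0.46505323 -0.57894865] 18.700000000000003
```

View pics/top0.png

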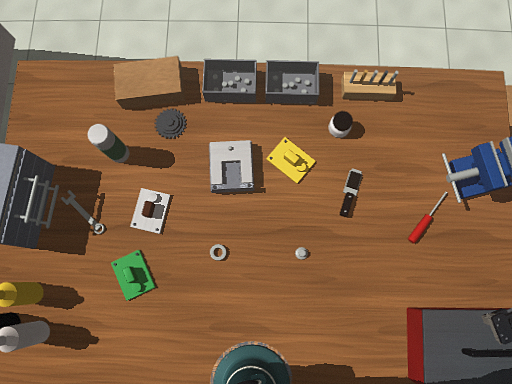

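View pics/scene0.png

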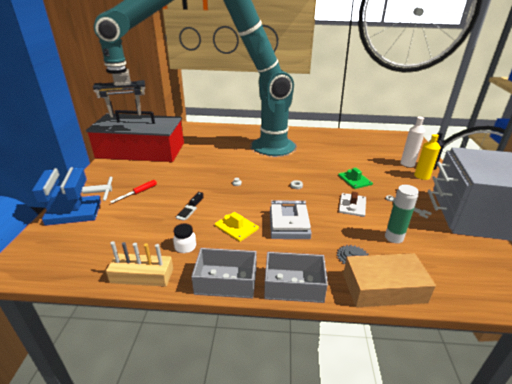

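```bash
cat > h.py <<'E'
import numpy as np, cv2
from workcell import r
from scipy.spatial.transform import Rotation as R
def cam(n):
    c=r.get_calibration(n); K=np.array([[c['fx'],0,c['cx']],[0,c['fy'],c['cy']],[0,0,1]])
    return K,np.array([c['k1'],0,0,0.]),c['rvec'],c['tvec']
def px(n,P):
    K,d,rv,t=cam(n); return cv2.projectPoints(np.array(P,float).reshape(-1,3),rv,t,K,d)[0][:,0]
def world(n,uv,z):
    K,d,rv,t=cam(n); M=cv2.Rodrigues(rv)[0]
    q=cv2.undistortPoints(np.array(uv,float).reshape(-1,1,2),K,d)[:,0]
    D=np.c_[q,np.ones(len(q))]@M; C=-M.T@t
    return C+D*((z-C[2])/D[:,2])[:,None]
def tile(im,u,v,w=80,h=60,s=5):
    a=cv2.resize(im[v:v+h,u:u+w,::-1],None,fx=s,fy=s,interpolation=cv2.INTER_CUBIC)
    for i in range(0,w,10):
        cv2.line(a,(i*s,0),(i*s,6),(0,0,255),1); cv2.putText(a,str(u+i),(i*s,16),0,.33,(0,0,255))
    for i in range(0,h,10):
        cv2.line(a,(0,i*s),(6,i*s),(0,0,255),1); cv2.putText(a,str(v+i),(8,i*s+4),0,.33,(0,0,255))
    return a
E
python3 - <<'E'
from h import *
t=cv2.imread("pics/top0.png")[:,:,::-1]; s=cv2.imread("pics/scene0.png")[:,:,::-1]
cv2.imwrite("pics/m1.png",np.vstack([np.hstack([tile(t,195,137),tile(t,310,165)]),np.hstack([tile(t,115,180),tile(s,310,180)])]))
E
```

```text
(no output)
```

View pics/m1.png

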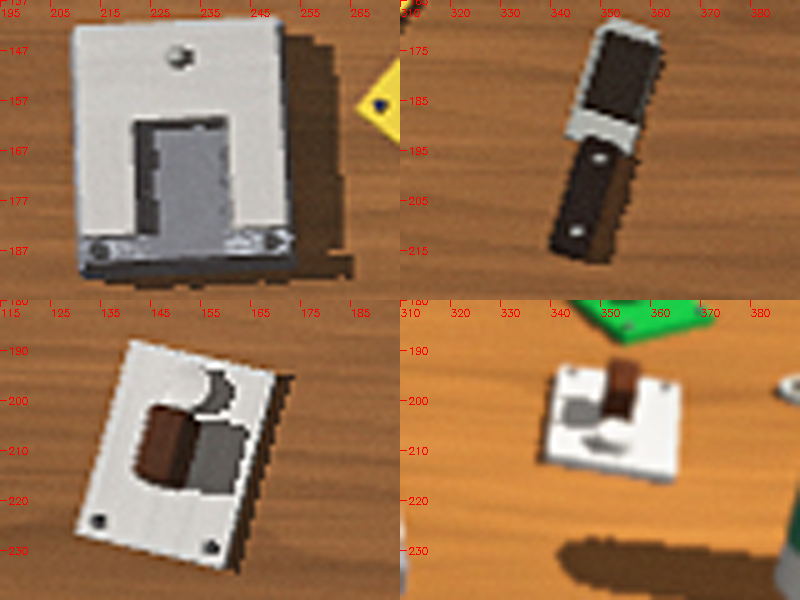

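```bash
cat > fit.py <<'E'
from h import *
from scipy.optimize import least_squares
def fit(n,model,uv,x0):
    m=np.array(model,float); uv=np.array(uv,float)
    def pts(p):
        c,s=np.cos(p[2]),np.sin(p[2]); return np.c_[p[0]+c*m[:,0]-s*m[:,1],p[1]+s*m[:,0]+c*m[:,1],m[:,2]]
    f=lambda p:(px(n,pts(p))-uv).ravel()
    q=least_squares(f,x0,x_scale=[10,10,.1],loss='soft_l1'); return q.x,f(q.x).reshape(-1,2).round(1)
T=lambda u,v,U,V,s=5:(U+u/s-.4,V+v/s-.4)   # centre-of-pixel correction
E
python3 - <<'E'
from fit import *
J=lambda u,v:T(u,v,195,137); C=lambda u,v:T(u-400,v,310,165); P=lambda u,v:T(u,v-300,115,180)
w=world("top",[(231,165),(348,200),(151,210)],30);print(w)
a,e=fit("top",[(47,0,54),(70,60,46),(70,-60,46),(-75,65,51),(-75,-65,51),(-61,65,51),(-61,-65,51)],[J(178,54),J(72,27),J(282,20),J(80,262),J(293,252),J(80,237),J(291,228)],[*w[0,:2],0]);print('jig',a,e.tolist())
b,e=fit("top",[(35,20,5),(35,-20,5),(35+80,15,5),(35+80,-15,5)],[C(567,135),C(633,153),C(605,20),C(655,32)],[*w[1,:2],0]);print('car',b,e.tolist())
c,e=fit("top",[(60,45,10),(60,-45,10),(-60,-45,10),(-60,45,10)],[P(132,340),P(275,373),P(227,570),P(76,533)],[*w[2,:2],0]);print('cov',c,e.tolist())
print(world("top",[C(599,158),C(577,231)],26.))
# overlay
im=cv2.imread("pics/top0.png"); 
def wire(p,polys,U,V):
    a=tile(im[:,:,::-1],U,V,s=5)
    for m in polys:
        m=np.array(m,float); co,s=np.cos(p[2]),np.sin(p[2])
        q=px("top",np.c_[p[0]+co*m[:,0]-s*m[:,1],p[1]+s*m[:,0]+co*m[:,1],m[:,2]])
        cv2.polylines(a,[np.int32(((q-[U,V]+.5)*5).round())],True,(0,255,0),1)
    return a
box=lambda x0,x1,y,z:[(x0,y,z),(x1,y,z),(x1,-y,z),(x0,-y,z)]
circ=lambda x,d,z:[(x+d/2*np.cos(t),d/2*np.sin(t),z) for t in np.linspace(0,6.28,20)]
cv2.imwrite("pics/o1.png",np.vstack([np.hstack([wire(a,[box(-58,70,60,46),box(-75,-61,65,51),circ(47,8,54),box(-75,75,65,0),box(-75,20,22.5,30)],195,137),
 wire(b,[box(35,115,20,5),box(-35,35,11,26),box(-35,35,11,0)],310,165)]),np.hstack([wire(c,[box(-60,60,45,10),box(-22,22,12,50),box(-22,22,12,10),circ(39,28,24)],115,180)]*2)]))
E
```

```text
[[ 620.91371312   75.72282884   30.        ]
 [ 523.34977066 -271.10552621   30.        ]
 [ 479.78280717  305.16407391   30.        ]]
jig [6.21069278e+02 7.48914520e+01 7.02471810e-02] [[0.0, -0.0], [1.0, -0.3], [-0.7, -0.7], [-1.3, 0.2], [1.0, 0.1], [-1.4, 0.4], [1.1, 0.2]]
car [ 5.12674400e+02 -2.72213277e+02 -2.56736671e-01] [[0.1, 0.6], [-0.3, 0.6], [0.3, -0.8], [-0.1, -0.5]]
cov [ 4.82065426e+02  3.13117903e+02 -1.98147590e-01] [[0.0, 0.1], [0.2, -0.0], [-0.6, -0.4], [0.4, 0.3]]
[[ 535.60568085 -276.26326251   26.        ]
 [ 491.70636977 -262.64564413   26.        ]]
```

View pics/o1.png

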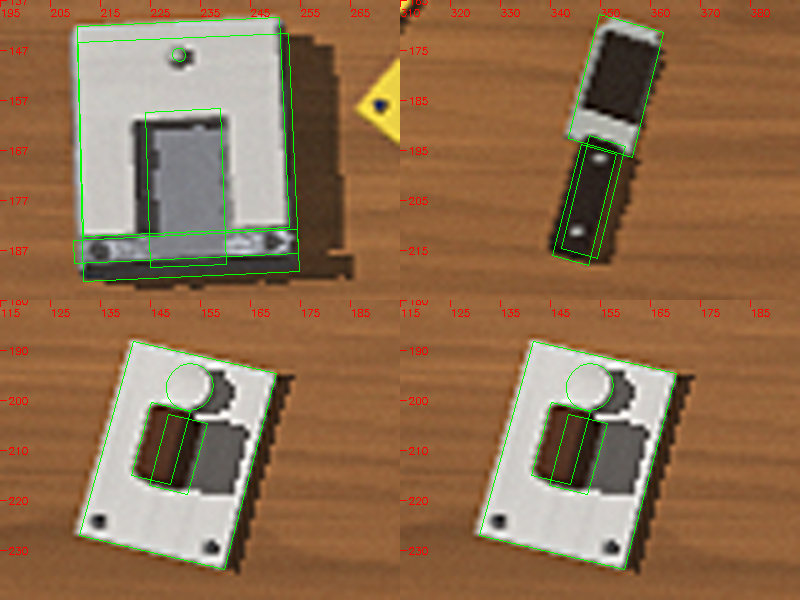

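Run:
```python
from h import *
K,d,rv,t=cam("top"); print("cam",-cv2.Rodrigues(rv)[0].T@t)
t=cv2.imread("pics/top0.png")[:,:,::-1]
t=cv2.convertScaleAbs(t,alpha=1.0)
cv2.imwrite("pics/m2.png",tile(t,198,137,66,60,10))
```

```text
cam [ 291.31152978  -13.97331557 1258.04396462]
```

View pics/m2.png

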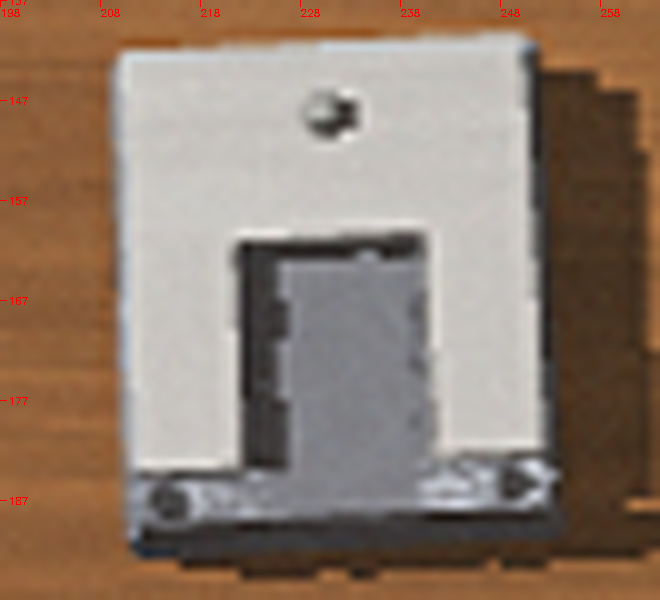

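Run:
```python
from fit import *
B=lambda u,v:(198+u/10-.45,137+v/10-.45)
x0=[621,75,.07]
bed=[(70,60,46),(70,-60,46),(-58,-60,46),(-58,60,46)]; buv=[B(118,53),B(529,39),B(545,452),B(135,470)]
for m,u in[(bed,buv),(bed+[(47,0,54)],buv+[B(327,113)]),(bed[:2]+[(47,0,54),(-68,0,51)],buv[:2]+[B(327,113),B(343,491)]),([(47,0,54),(-68,0,51)],[B(327,113),B(343,491)])]:
    a,e=fit("top",m,u,x0); print(a.round(4),e.tolist())
c=world("top",[B(238,245),B(422,236),B(240,468),B(436,452)],46.); print(c.round(1))
co,s=np.cos(a[2]),np.sin(a[2]); print(((c[:,:2]-a[:2])@np.array([[co,-s],[s,co]])).round(1))
```

```text
[6.20734e+02 7.53298e+01 6.99000e-02] [[0.5, -0.1], [-0.3, -0.5], [-0.0, 0.2], [-0.2, 0.3]]
[6.204982e+02 7.522240e+01 6.930000e-02] [[0.5, 0.0], [-0.2, -0.4], [0.0, 0.3], [-0.2, 0.3], [-0.1, -0.3]]
[6.202385e+02 7.493860e+01 7.280000e-02] [[0.5, 0.2], [-0.2, -0.4], [-0.1, -0.2], [-0.2, 0.4]]
[6.205532e+02 7.458680e+01 7.610000e-02] [[-0.0, -0.3], [0.0, 0.3]]
[[628.  103.4  46. ]
 [632.   49.3  46. ]
 [560.8 100.1  46. ]
 [566.9  43.2  46. ]]
[[  9.6  28.2]
 [  9.5 -26. ]
 [-57.6  30. ]
 [-55.8 -27.3]]
```

```bash
cat > go.py <<'E'
import sys; from h import *
s=r.observe(); p=np.array(s["tcp_pos"]); w,x,y,z=s["tool_rot"]
X=R.from_quat([x,y,z,w]).as_matrix(); th=np.arctan2(X[1,0],X[0,0])
print("t",round(s["time_s"],2),"tcp",p.round(1),"yaw",round(th,4),"tilt",X[2,:2].round(4),"F",np.round(s["ft_force"],1),"M",np.round(s["torque"],2),"gap",round(s["finger_gap"],1),"gf",np.round(s["finger_force"],1))
for a in sys.argv[1:]:
    t=np.array(eval(a),float); c,n=np.cos(t[3]),np.sin(t[3]); d=t[:3]-p
    print("turn deg",np.degrees(th-t[3]).round(2),"then lin mm",(c*d[0]+n*d[1]).round(1),(n*d[0]-c*d[1]).round(1),(-d[2]).round(1))
E
python3 go.py '(521,-273,100,-.27)'
```

```text
t 0.1 tcp [ 224.4 -609.5  213.7] yaw 0.3528 tilt [-0.0001 -0.0016] F [ 0.2  0.5 -0.6] M [-0.03 -0.04  0.04] gap 92.0 gf 0.0
turn deg 35.68 then lin mm 196.2 -403.4 113.7
```

```bash
python3 -m inch '[{"linear":[0,0,0],"turn":7.1},{"linear":[0,0,0],"turn":7.1},{"linear":[0,0,0],"turn":7.1},{"linear":[0,0,0],"turn":7.1},{"linear":[0,0,0],"turn":7.2},{"linear":[0.02,-0.04,0],"turn":0},{"linear":[0.02,-0.04,0],"turn":0},{"linear":[0.02,-0.04,0],"turn":0},{"linear":[0.02,-0.04,0],"turn":0},{"linear":[0.02,-0.04,0],"turn":0}]' 30; python3 go.py '(521,-273,100,-.27)'
```

```text
t 0.1 tcp [ 224.4 -609.5  213.7] yaw 0.3528 tilt [-0.0001 -0.0016] F [ 0.2  0.5 -0.6] M [-0.03 -0.04  0.04] gap 92.0 gf 0.0
turn deg 35.68 then lin mm 196.2 -403.4 113.7invalid input at $[0]: expected keys linear, turn, jaw
```

Jaw is required in each row.

```bash
python3 -m inch '[{"linear":[0,0,0],"turn":7.1,"jaw":0.0915},{"linear":[0,0,0],"turn":7.1,"jaw":0.0915},{"linear":[0,0,0],"turn":7.1,"jaw":0.0915},{"linear":[0,0,0],"turn":7.1,"jaw":0.0915},{"linear":[0,0,0],"turn":7.2,"jaw":0.0915},{"linear":[0.02,-0.04,0],"turn":0,"jaw":0.0915},{"linear":[0.02,-0.04,0],"turn":0,"jaw":0.0915},{"linear":[0.02,-0.04,0],"turn":0,"jaw":0.0915},{"linear":[0.02,-0.04,0],"turn":0,"jaw":0.0915},{"linear":[0.02,-0.04,0],"turn":0,"jaw":0.0915}]' 30; python3 go.py '(521,-273,100,-.27)'
```

```text
time_s: 1.1
tcp_pos: [374.9, -442.0, 214.3]
tool_rot: [-0.0, 0.991, -0.134, -0.0]
ft_force: [0.7, -0.0, -0.3]
finger_gap: 91.8
finger_force: 0.0
t 1.1 tcp [ 374.9 -442.   214.3] yaw -0.2687 tilt [-0.0005 -0.0003] F [ 0.7 -0.  -0.3] M [0.05 0.01 0.02] gap 91.8 gf 0.0
turn deg 0.07 then lin mm 95.8 -201.9 114.3
```

```bash
python3 -m inch '[{"linear":[0.019,-0.040,0.02],"turn":0,"jaw":0.06},{"linear":[0.019,-0.040,0.02],"turn":0,"jaw":0.06},{"linear":[0.019,-0.040,0.02],"turn":0,"jaw":0.06},{"linear":[0.019,-0.040,0.02],"turn":0,"jaw":0.06},{"linear":[0.020,-0.042,0.02],"turn":0,"jaw":0.06},{"linear":[0,0,0],"turn":0,"jaw":0.06}]'; python3 go.py '(521,-273,3.5,-.27)'
python3 - <<'E'
from h import *
t=r.capture("top"); s=r.capture("scene")
cv2.imwrite("pics/m3.png",np.hstack([tile(t,305,155,80,70),tile(s,150,160,80,70)]))
E
```

```text
time_s: 1.7
tcp_pos: [522.6, -266.5, 111.7]
tool_rot: [-0.003, 0.992, -0.128, -0.002]
ft_force: [-0.5, 0.5, -0.0]
finger_gap: 60.2
finger_force: 0.0
t 1.7 tcp [ 522.6 -266.5  111.7] yaw -0.2577 tilt [-0.004 -0.005] F [-0.5  0.5 -0. ] M [ 0.08  0.01 -0.03] gap 60.2 gf 0.0
turn deg 0.71 then lin mm 0.2 6.7 108.2
```

View pics/m3.png

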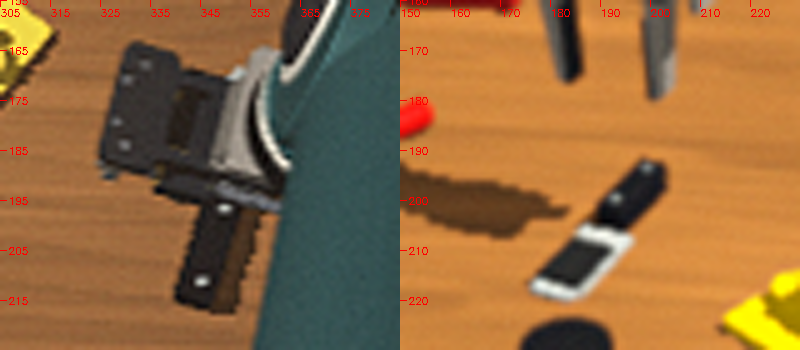

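```bash
python3 -m inch '[{"linear":[0,0,0],"turn":0,"jaw":0.06},{"linear":[0,0,0],"turn":0,"jaw":0.06}]'; python3 go.py '(521,-272.5,3.5,-.27)'
```

```text
time_s: 2.0
tcp_pos: [519.0, -276.7, 115.3]
tool_rot: [0.001, 0.991, -0.135, 0.0]
ft_force: [0.0, -0.3, -0.3]
finger_gap: 60.1
finger_force: 0.0
t 2.0 tcp [ 519.  -276.7  115.3] yaw -0.2715 tilt [0.0006 0.001 ] F [ 0.  -0.3 -0.3] M [ 0.07 -0.   -0.  ] gap 60.1 gf 0.0
turn deg -0.08 then lin mm 0.8 -4.6 111.8
```

```bash
python3 -m inch '[{"linear":[0.001,-0.004,0.03],"turn":0,"jaw":0.06},{"linear":[0,0,0.03],"turn":0,"jaw":0.06},{"linear":[0,0,0.025],"turn":0,"jaw":0.06},{"linear":[0,0,0.015],"turn":0,"jaw":0.06},{"linear":[0,0,0.005],"turn":0,"jaw":0.06},{"linear":[0,0,0],"turn":0,"jaw":0.06},{"linear":[0,0,0],"turn":0,"jaw":0.06},{"linear":[0,0,0],"turn":0,"jaw":0.06}]'; python3 go.py '(521,-272.5,3.5,-.27)'
```

```text
time_s: 2.8
tcp_pos: [522.7, -271.8, 11.1]
tool_rot: [0.0, 0.991, -0.134, 0.001]
ft_force: [0.2, -0.0, -0.1]
finger_gap: 60.4
finger_force: 0.0
t 2.8 tcp [ 522.7 -271.8   11.1] yaw -0.2688 tilt [0.0023 0.0004] F [ 0.2 -0.  -0.1] M [ 0.05 -0.    0.01] gap 60.4 gf 0.0
turn deg 0.07 then lin mm -1.5 1.1 7.6
```

```bash
python3 -m inch '[{"linear":[0,0,0.004],"turn":0,"jaw":0.06},{"linear":[0,0,0.003],"turn":0,"jaw":0.06},{"linear":[0,0,0],"turn":0,"jaw":0.03},{"linear":[0,0,0],"turn":0,"jaw":0.015},{"linear":[0,0,0],"turn":0,"jaw":0.015},{"linear":[0,0,0],"turn":0,"jaw":0.015},{"linear":[0,0,0],"turn":0,"jaw":0.015},{"linear":[0,0,0],"turn":0,"jaw":0.015}]' 50; python3 go.py
```

```text
time_s: 3.6
tcp_pos: [521.9, -271.3, 2.9]
tool_rot: [0.0, 0.991, -0.134, 0.0]
ft_force: [-0.4, 0.8, -0.1]
finger_gap: 22.1
finger_force: 49.8
t 3.6 tcp [ 521.9 -271.3    2.9] yaw -0.2686 tilt [0. 0.] F [-0.4  0.8 -0.1] M [ 0.1  -0.02  0.01] gap 22.1 gf 49.8
```

```bash
python3 -m inch '[{"linear":[0,0,-0.01],"turn":0,"jaw":0.015},{"linear":[0,0,-0.03],"turn":0,"jaw":0.015},{"linear":[0,0,-0.04],"turn":0,"jaw":0.015},{"linear":[0,0,-0.03],"turn":-4.85,"jaw":0.015},{"linear":[0,0,0],"turn":-4.85,"jaw":0.015},{"linear":[0,0,0],"turn":-4.85,"jaw":0.015},{"linear":[0,0,0],"turn":-4.85,"jaw":0.015}]' 55; python3 go.py '(425,61,80,.071)'
```

```text
time_s: 4.3
tcp_pos: [521.6, -271.3, 113.7]
tool_rot: [0.0, 0.999, 0.037, 0.0]
ft_force: [0.2, 0.3, -1.7]
finger_gap: 21.6
finger_force: 54.8
t 4.3 tcp [ 521.6 -271.3  113.7] yaw 0.0735 tilt [0.0002 0.0005] F [ 0.2  0.3 -1.7] M [ 0.02  0.09 -0.07] gap 21.6 gf 54.8
turn deg 0.14 then lin mm -72.8 -338.3 33.7
```

```bash
python3 -m inch '[{"linear":[-0.008,-0.03,0],"turn":0,"jaw":0.015},{"linear":[-0.008,-0.04,0],"turn":0,"jaw":0.015},{"linear":[-0.008,-0.04,0],"turn":0,"jaw":0.015},{"linear":[-0.008,-0.04,0],"turn":0,"jaw":0.015},{"linear":[-0.008,-0.04,0],"turn":0,"jaw":0.015},{"linear":[-0.008,-0.04,0],"turn":0,"jaw":0.015},{"linear":[-0.008,-0.04,0],"turn":0,"jaw":0.015},{"linear":[-0.008,-0.04,0],"turn":0,"jaw":0.015},{"linear":[-0.009,-0.028,0.014],"turn":0,"jaw":0.015},{"linear":[0,0,0.02],"turn":0,"jaw":0.015}]'; python3 -m inch '[{"linear":[0,0,0],"turn":0,"jaw":0.015},{"linear":[0,0,0],"turn":0,"jaw":0.015},{"linear":[0,0,0],"turn":0,"jaw":0.015}]'; python3 go.py '(425,61,37,.071)'
python3 - <<'E'
from h import *
t=r.capture("top"); s=r.capture("scene")
cv2.imwrite("pics/t4.png",t[:,:,::-1])
cv2.imwrite("pics/m4.png",np.hstack([tile(t,185,150,80,100),tile(s,255,155,80,100)]))
E
```

```text
time_s: 5.3
tcp_pos: [424.9, 64.9, 79.9]
tool_rot: [-0.001, 0.999, 0.038, 0.001]
ft_force: [0.8, -1.2, -1.9]
finger_gap: 21.8
finger_force: 54.8
time_s: 5.6
tcp_pos: [426.2, 60.2, 79.7]
tool_rot: [0.0, 0.999, 0.034, 0.001]
ft_force: [-0.3, -0.5, -2.3]
finger_gap: 21.2
finger_force: 54.8
t 5.6 tcp [426.2  60.2  79.7] yaw 0.0684 tilt [0.0013 0.0002] F [-0.3 -0.5 -2.3] M [0.04 0.08 0.04] gap 21.2 gf 54.8
turn deg -0.15 then lin mm -1.1 -0.9 42.7
```

View pics/m4.png

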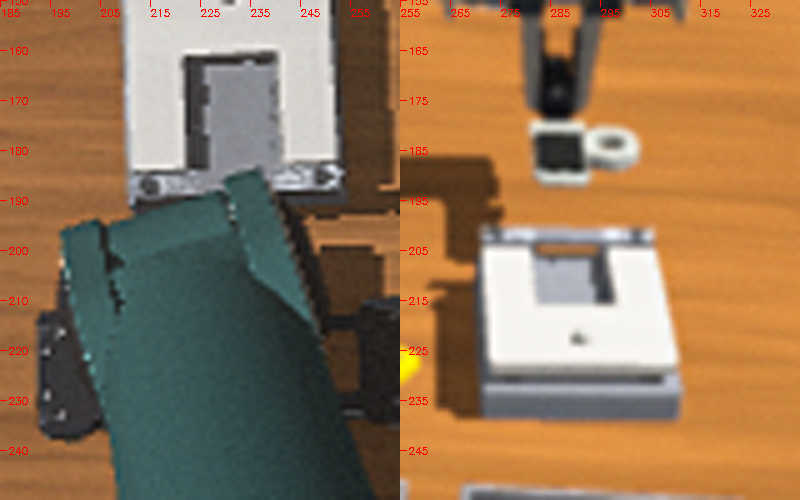

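Run:
```python
from h import *
def pr(p,yaw,m):
    m=np.array(m,float);c,s=np.cos(yaw),np.sin(yaw)
    q=px("scene",np.c_[p[0]+c*m[:,0]-s*m[:,1],p[1]+s*m[:,0]+c*m[:,1],m[:,2]+p[2]])
    return ((q-[255,155]+.5)*5+[400,0]).round(0).tolist()
print(pr((426.2,60.2,76.8),.0684,[(106.5,15,5),(106.5,-15,5),(106.5,15,0),(106.5,-15,0),(26.5,20,5),(26.5,-20,5)]))
print(pr((620.5,75,0),.071,[(-61,22.5,45),(-61,-22.5,45),(47,0,54),(70,60,46),(70,-60,46),(75,65,0),(75,-65,0),(-61,60,51),(-61,-60,51)]))
```

```text
[[586.0, 183.0], [543.0, 182.0], [585.0, 188.0], [543.0, 188.0], [584.0, 124.0], [530.0, 123.0]]
[[598.0, 248.0], [534.0, 247.0], [578.0, 331.0], [673.0, 365.0], [486.0, 362.0], [675.0, 424.0], [476.0, 422.0], [651.0, 241.0], [481.0, 239.0]]
```

```bash
python3 -m inch '[{"linear":[-0.001,-0.001,0.02],"turn":0,"jaw":0.015},{"linear":[0,0,0.02],"turn":0,"jaw":0.015},{"linear":[0,0,0.005],"turn":0,"jaw":0.015},{"linear":[0,0,0],"turn":0,"jaw":0.015},{"linear":[0,0,0],"turn":0,"jaw":0.015},{"linear":[0,0,0],"turn":0,"jaw":0.015}]'; python3 go.py '(425,61,35,.071)' '(519.2,67.8,35,.071)'
```

```text
time_s: 6.3
tcp_pos: [425.1, 61.8, 34.6]
tool_rot: [-0.0, 0.999, 0.035, 0.001]
ft_force: [0.5, -0.6, -1.8]
finger_gap: 21.7
finger_force: 54.8
t 6.3 tcp [425.1  61.8  34.6] yaw 0.0697 tilt [ 0.0017 -0.0001] F [ 0.5 -0.6 -1.8] M [ 0.02  0.11 -0.01] gap 21.7 gf 54.8
turn deg -0.07 then lin mm -0.2 0.7 -0.4
turn deg -0.07 then lin mm 94.3 0.6 -0.4
```

Advance 40 mm first and check forces.

```bash
python3 -m inch '[{"linear":[0.01,0,0],"turn":0,"jaw":0.015},{"linear":[0.01,0,0],"turn":0,"jaw":0.015},{"linear":[0.01,0,0],"turn":0,"jaw":0.015},{"linear":[0.01,0,0],"turn":0,"jaw":0.015},{"linear":[0,0,0],"turn":0,"jaw":0.015},{"linear":[0,0,0],"turn":0,"jaw":0.015}]'; python3 go.py '(519.2,67.8,35,.071)'
```

```text
time_s: 6.9
tcp_pos: [464.1, 64.5, 33.6]
tool_rot: [0.0, 0.999, 0.035, -0.0]
ft_force: [-0.5, -0.4, -3.2]
finger_gap: 21.7
finger_force: 54.8
t 6.9 tcp [464.1  64.5  33.6] yaw 0.0699 tilt [-0.0009  0.0001] F [-0.5 -0.4 -3.2] M [0.01 0.16 0.  ] gap 21.7 gf 54.8
turn deg -0.06 then lin mm 55.2 0.6 -1.4
```

```bash
python3 -m inch '[{"linear":[0.01,0,0],"turn":0,"jaw":0.015},{"linear":[0.01,0,0],"turn":0,"jaw":0.015},{"linear":[0.01,0,0],"turn":0,"jaw":0.015},{"linear":[0.01,0,0],"turn":0,"jaw":0.015},{"linear":[0,0,0],"turn":0,"jaw":0.015},{"linear":[0,0,0],"turn":0,"jaw":0.015}]'; python3 go.py '(519.2,67.8,35,.071)'
```

```text
time_s: 7.5
tcp_pos: [504.0, 67.3, 33.6]
tool_rot: [0.0, 0.999, 0.035, -0.0]
ft_force: [-0.7, 1.0, -1.8]
finger_gap: 21.6
finger_force: 54.8
t 7.5 tcp [504.   67.3  33.6] yaw 0.0699 tilt [-0.0007  0.0001] F [-0.7  1.  -1.8] M [-0.01  0.1   0.01] gap 21.6 gf 54.8
turn deg -0.06 then lin mm 15.2 0.6 -1.4
```

```bash
python3 -m inch '[{"linear":[0.006,0,0],"turn":0,"jaw":0.015},{"linear":[0.005,0,0],"turn":0,"jaw":0.015},{"linear":[0.002,0,0],"turn":0,"jaw":0.015},{"linear":[0,0,0],"turn":0,"jaw":0.015},{"linear":[0,0,0],"turn":0,"jaw":0.015}]'; python3 go.py '(519.2,67.8,35,.071)'; python3 -m inch '[{"linear":[0.002,0,0],"turn":0,"jaw":0.015},{"linear":[0,0,0],"turn":0,"jaw":0.015}]'
```

```text
time_s: 8.0
tcp_pos: [516.9, 68.2, 33.8]
tool_rot: [0.0, 0.999, 0.035, -0.0]
ft_force: [-0.6, 0.1, -2.0]
finger_gap: 21.5
finger_force: 54.8
t 8.0 tcp [516.9  68.2  33.8] yaw 0.07 tilt [-0.0004  0.0001] F [-0.6  0.1 -2. ] M [ 0.08  0.08 -0.06] gap 21.5 gf 54.8
turn deg -0.06 then lin mm 2.3 0.6 -1.2
time_s: 8.2
tcp_pos: [519.3, 68.4, 33.9]
tool_rot: [-0.0, 0.999, 0.035, 0.0]
ft_force: [0.2, -0.2, -1.4]
finger_gap: 21.8
finger_force: 54.8
```

```bash
python3 -m inch '[{"linear":[0.001,0,0],"turn":0,"jaw":0.015},{"linear":[0.001,0,0],"turn":0,"jaw":0.015},{"linear":[0,0,0],"turn":0,"jaw":0.015}]'; python3 -m inch '[{"linear":[0.001,0,0],"turn":0,"jaw":0.015},{"linear":[0.001,0,0],"turn":0,"jaw":0.015},{"linear":[0,0,0],"turn":0,"jaw":0.015}]'
```

```text
time_s: 8.5
tcp_pos: [519.9, 68.4, 33.5]
tool_rot: [0.0, 0.999, 0.035, -0.001]
ft_force: [-4.0, 0.1, 0.7]
finger_gap: 21.6
finger_force: 54.9
time_s: 8.8
tcp_pos: [520.0, 68.4, 33.2]
tool_rot: [0.001, 0.999, 0.035, -0.003]
ft_force: [-8.8, -0.2, 3.7]
finger_gap: 22.0
finger_force: 54.9
```

```bash
python3 -m inch '[{"linear":[0,0,0.001],"turn":0,"jaw":0.015},{"linear":[0.001,0,0],"turn":0,"jaw":0.015},{"linear":[0,0,0],"turn":0,"jaw":0.015}]'; python3 go.py; python3 -m inch '[{"linear":[-0.001,0,0],"turn":0,"jaw":0.03},{"linear":[0,0,0],"turn":0,"jaw":0.05},{"linear":[0,0,0],"turn":0,"jaw":0.06},{"linear":[0,0,0],"turn":0,"jaw":0.06},{"linear":[0,0,-0.03],"turn":0,"jaw":0.06},{"linear":[0,0,-0.05],"turn":0,"jaw":0.06},{"linear":[0,0,-0.05],"turn":0,"jaw":0.06}]'; python3 go.py '(482,313,70,-.198)'
```

```text
time_s: 9.1
tcp_pos: [520.0, 68.3, 32.8]
tool_rot: [0.001, 0.999, 0.035, -0.004]
ft_force: [-13.6, -1.5, 11.9]
finger_gap: 21.3
finger_force: 54.9
t 9.1 tcp [520.   68.3  32.8] yaw 0.0701 tilt [-0.008   0.0013] F [-13.6  -1.5  11.9] M [-0.12  2.61 -0.04] gap 21.3 gf 54.9
time_s: 9.8
tcp_pos: [522.7, 68.6, 163.8]
tool_rot: [-0.0, 0.999, 0.035, -0.001]
ft_force: [1.3, -0.6, 0.2]
finger_gap: 59.8
finger_force: 0.0
t 9.8 tcp [522.7  68.6 163.8] yaw 0.0701 tilt [-0.0016 -0.0001] F [ 1.3 -0.6  0.2] M [ 0.04 -0.02 -0.  ] gap 59.8 gf 0.0
turn deg 15.36 then lin mm -88.0 -231.6 93.8
```

Run:
```python
from h import *
print(world("top",[(121,155)],0.),world("top",[(98,134)],190.))
```

```text
[[653.39271556 418.62309802   0.        ]] [[655.28869487 420.37466039 190.        ]]
```

```bash
python3 -m inch '[{"linear":[0,0,0],"turn":5.2,"jaw":0.06},{"linear":[0,0,0],"turn":5.1,"jaw":0.06},{"linear":[0,0,0],"turn":5.1,"jaw":0.06},{"linear":[-0.01,-0.03,0],"turn":0,"jaw":0.06},{"linear":[-0.016,-0.04,0],"turn":0,"jaw":0.06},{"linear":[-0.016,-0.04,0],"turn":0,"jaw":0.06},{"linear":[-0.016,-0.04,0],"turn":0,"jaw":0.06},{"linear":[-0.016,-0.04,0.02],"turn":0,"jaw":0.06},{"linear":[-0.014,-0.03,0.03],"turn":0,"jaw":0.06},{"linear":[0,-0.012,0.04],"turn":0,"jaw":0.06}]'; python3 -m inch '[{"linear":[0,0,0],"turn":0,"jaw":0.06},{"linear":[0,0,0],"turn":0,"jaw":0.06},{"linear":[0,0,0],"turn":0,"jaw":0.06}]'; python3 go.py '(482,313,14,-.198)'
python3 - <<'E'
from h import *
t=r.capture("top"); s=r.capture("scene")
cv2.imwrite("pics/m5.png",np.hstack([tile(t,195,137,80,100),tile(s,255,140,80,100)]))
E
```

```text
time_s: 10.8
tcp_pos: [481.9, 319.3, 73.6]
tool_rot: [-0.003, 0.995, -0.096, 0.001]
ft_force: [0.6, -0.2, -0.3]
finger_gap: 59.9
finger_force: 0.0
time_s: 11.1
tcp_pos: [484.2, 312.9, 74.6]
tool_rot: [-0.001, 0.995, -0.1, 0.001]
ft_force: [-0.3, -0.4, 1.2]
finger_gap: 59.7
finger_force: 0.0
t 11.1 tcp [484.2 312.9  74.6] yaw -0.2006 tilt [ 0.0023 -0.0013] F [-0.3 -0.4  1.2] M [ 0.04  0.01 -0.04] gap 59.7 gf 0.0
turn deg -0.15 then lin mm -2.2 0.3 60.6
```

View pics/m5.png

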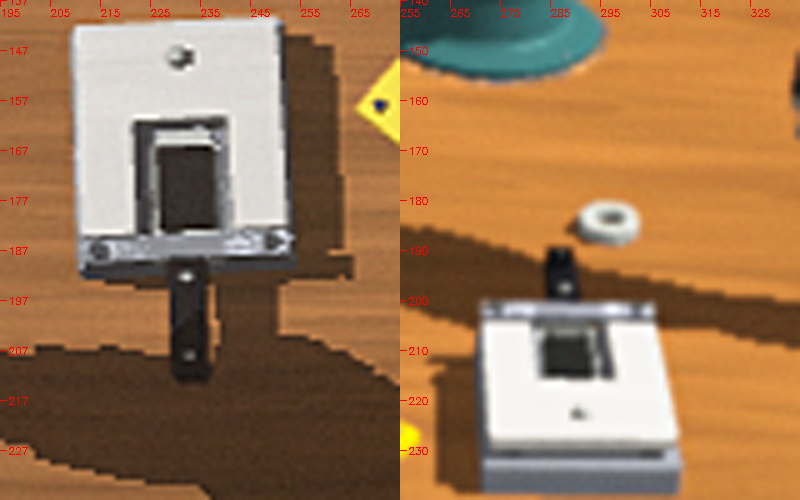

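```bash
python3 -m inch '[{"linear":[-0.002,0,0.02],"turn":0,"jaw":0.06},{"linear":[0,0,0.02],"turn":0,"jaw":0.06},{"linear":[0,0,0.015],"turn":0,"jaw":0.06},{"linear":[0,0,0.004],"turn":0,"jaw":0.06},{"linear":[0,0,0],"turn":0,"jaw":0.06},{"linear":[0,0,0],"turn":0,"jaw":0.06},{"linear":[0,0,0],"turn":0,"jaw":0.06}]'; python3 go.py '(482,313,14,-.198)'
```

```text
time_s: 11.9
tcp_pos: [481.3, 314.2, 14.7]
tool_rot: [-0.001, 0.995, -0.099, 0.001]
ft_force: [-0.7, -0.6, -0.1]
finger_gap: 59.8
finger_force: 0.0
t 11.9 tcp [481.3 314.2  14.7] yaw -0.1988 tilt [ 0.0012 -0.0011] F [-0.7 -0.6 -0.1] M [0.03 0.02 0.02] gap 59.8 gf 0.0
turn deg -0.05 then lin mm 0.9 1.1 0.7
```

```bash
python3 -m inch '[{"linear":[0,0.001,0],"turn":0,"jaw":0.04},{"linear":[0,0,0],"turn":0,"jaw":0.03},{"linear":[0,0,0],"turn":0,"jaw":0.015},{"linear":[0,0,0],"turn":0,"jaw":0.015},{"linear":[0,0,0],"turn":0,"jaw":0.015},{"linear":[0,0,0],"turn":0,"jaw":0.015}]' 58; python3 go.py;  python3 -m inch '[{"linear":[0,0,-0.01],"turn":0,"jaw":0.015},{"linear":[0,0,-0.03],"turn":0,"jaw":0.015},{"linear":[0,0,-0.04],"turn":0,"jaw":0.015},{"linear":[0,0,-0.03],"turn":-5.1,"jaw":0.015},{"linear":[0,0,0],"turn":-5.1,"jaw":0.015},{"linear":[0,0,0],"turn":-5.2,"jaw":0.015},{"linear":[0,0,0],"turn":0,"jaw":0.015}]'; python3 go.py '(628.5,75.6,120,.071)'
```

```text
time_s: 12.5
tcp_pos: [480.6, 313.3, 13.9]
tool_rot: [-0.0, 0.995, -0.099, 0.0]
ft_force: [0.2, 1.5, 0.5]
finger_gap: 23.8
finger_force: 58.0
t 12.5 tcp [480.6 313.3  13.9] yaw -0.1985 tilt [ 0.0003 -0.0007] F [0.2 1.5 0.5] M [ 0.27 -0.02  0.02] gap 23.8 gf 58.0
time_s: 13.2
tcp_pos: [480.1, 312.2, 124.0]
tool_rot: [0.0, 0.999, 0.035, -0.0]
ft_force: [-0.1, 0.7, -4.0]
finger_gap: 23.5
finger_force: 58.0
t 13.2 tcp [480.1 312.2 124. ] yaw 0.0699 tilt [-0.0008  0.0006] F [-0.1  0.7 -4. ] M [-0.06 -0.03  0.02] gap 23.5 gf 58.0
turn deg -0.06 then lin mm 131.3 246.5 4.0
```

```bash
python3 -m inch '[{"linear":[0.01,0.02,0],"turn":0,"jaw":0.015},{"linear":[0.02,0.035,0],"turn":0,"jaw":0.015},{"linear":[0.02,0.038,0],"turn":0,"jaw":0.015},{"linear":[0.02,0.038,0],"turn":0,"jaw":0.015},{"linear":[0.02,0.038,0],"turn":0,"jaw":0.015},{"linear":[0.02,0.038,0],"turn":0,"jaw":0.015},{"linear":[0.01,0.025,0],"turn":0,"jaw":0.015},{"linear":[0.010,0.014,0],"turn":0,"jaw":0.015},{"linear":[0,0,0.02],"turn":0,"jaw":0.015},{"linear":[0,0,0.015],"turn":0,"jaw":0.015}]'; python3 -m inch '[{"linear":[0,0,0],"turn":0,"jaw":0.015},{"linear":[0,0,0],"turn":0,"jaw":0.015},{"linear":[0,0,0],"turn":0,"jaw":0.015},{"linear":[0,0,0],"turn":0,"jaw":0.015}]';python3 go.py '(627,75.5,72,.071)'
python3 - <<'E'
from h import *
t=r.capture("top"); s=r.capture("scene")
a=np.hstack([tile(t,195,120,80,100),tile(s,250,155,80,100)])
p=(628.5,75.6,87-13.9);yaw=.071
cv2.imwrite("pics/m6.png",a)
cv2.imwrite("pics/s6.png",s[:,:,::-1])
E
```

```text
time_s: 14.2
tcp_pos: [626.9, 77.0, 87.8]
tool_rot: [-0.0, 0.999, 0.034, -0.001]
ft_force: [-1.0, 1.6, -3.1]
finger_gap: 23.7
finger_force: 58.0
time_s: 14.6
tcp_pos: [627.8, 77.2, 89.7]
tool_rot: [-0.0, 0.999, 0.035, 0.001]
ft_force: [-0.3, 0.5, -4.3]
finger_gap: 23.9
finger_force: 58.0
t 14.6 tcp [627.8  77.2  89.7] yaw 0.0706 tilt [ 0.0014 -0.0001] F [-0.3  0.5 -4.3] M [ 0.01 -0.    0.03] gap 23.9 gf 58.0
turn deg -0.02 then lin mm -1.0 1.6 17.7
```

View pics/m6.png

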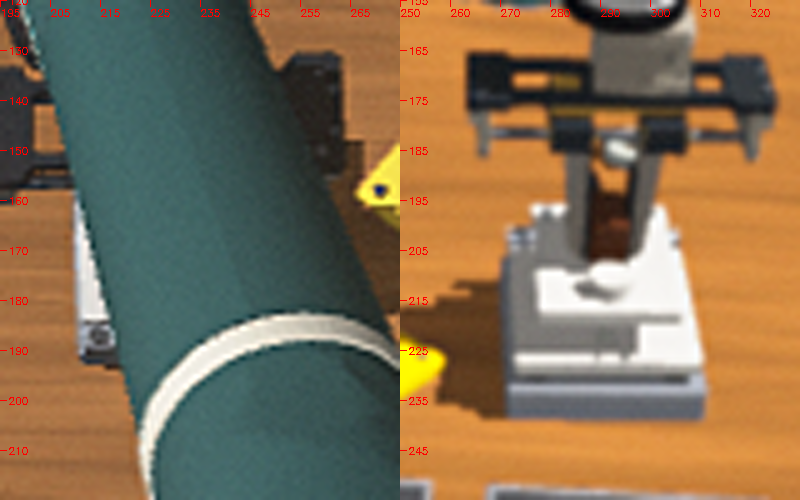

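Run:
```python
from h import *
def pr(p,yaw,m):
    m=np.array(m,float);c,s=np.cos(yaw),np.sin(yaw)
    q=px("scene",np.c_[p[0]+c*m[:,0]-s*m[:,1],p[1]+s*m[:,0]+c*m[:,1],m[:,2]+p[2]])
    return ((q-[250,155]+.5)*5+[400,0]).round(0).tolist()
print(pr((629.3,77.3,89.7-13.9),.0706,[(60,45,10),(60,-45,10),(60,45,0),(60,-45,0),(39,0,24)]))
print(pr((620.5,75,0),.071,[(70,60,46),(70,-60,46),(75,65,0),(75,-65,0)]))
```

```text
[[683.0, 314.0], [540.0, 312.0], [682.0, 326.0], [539.0, 325.0], [611.0, 275.0]]
[[698.0, 365.0], [511.0, 362.0], [700.0, 424.0], [501.0, 422.0]]
```

Run:
```python
from h import *
s=cv2.imread("pics/s6.png")
cv2.imwrite("pics/z6.png",tile(s[:,:,::-1],268,195,50,45,13))
```

```text
(no output)
```

View pics/z6.png

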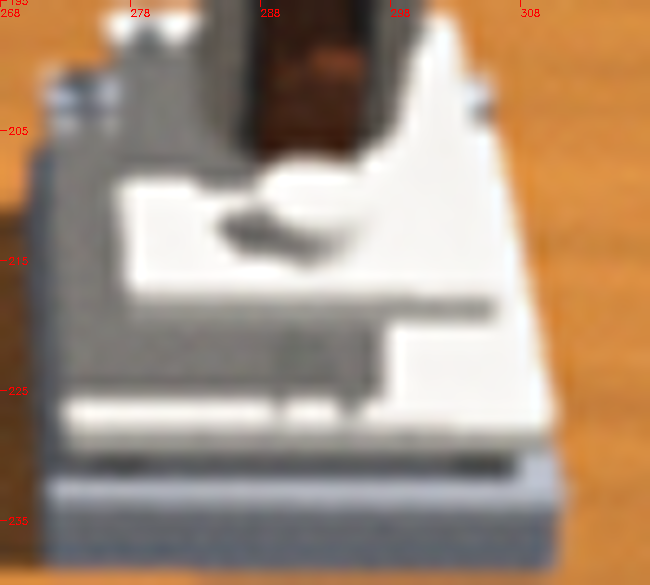

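```bash
python3 -m inch '[{"linear":[-0.001,0.0005,0.01],"turn":0,"jaw":0.015},{"linear":[0,0,0.006],"turn":0,"jaw":0.015},{"linear":[0,0,0],"turn":0,"jaw":0.015},{"linear":[0,0,0],"turn":0,"jaw":0.015},{"linear":[0,0,0],"turn":0,"jaw":0.015}]';python3 go.py '(627,76.5,68,.071)'
```

```text
time_s: 15.2
tcp_pos: [626.6, 76.1, 72.9]
tool_rot: [-0.0, 0.999, 0.035, 0.0]
ft_force: [0.5, 0.6, -3.5]
finger_gap: 23.4
finger_force: 58.0
t 15.2 tcp [626.6  76.1  72.9] yaw 0.07 tilt [ 0.0002 -0.0001] F [ 0.5  0.6 -3.5] M [0.01 0.05 0.01] gap 23.4 gf 58.0
turn deg -0.06 then lin mm 0.5 -0.4 4.9
```

```bash
python3 -m inch '[{"linear":[0,0,0.002],"turn":0,"jaw":0.015},{"linear":[0,0,0.002],"turn":0,"jaw":0.015},{"linear":[0,0,0.002],"turn":0,"jaw":0.015},{"linear":[0,0,0],"turn":0,"jaw":0.015},{"linear":[0,0,0],"turn":0,"jaw":0.015}]';python3 go.py '(627,76.5,68,.071)'
```

```text
time_s: 15.7
tcp_pos: [626.3, 76.0, 66.7]
tool_rot: [0.0, 0.999, 0.035, -0.0]
ft_force: [0.1, 0.7, -3.5]
finger_gap: 23.4
finger_force: 58.0
t 15.7 tcp [626.3  76.   66.7] yaw 0.07 tilt [-0.0002  0.    ] F [ 0.1  0.7 -3.5] M [ 0.06  0.04 -0.04] gap 23.4 gf 58.0
turn deg -0.06 then lin mm 0.7 -0.5 -1.3
```

No contact with the pin top at 68 — going lower.

```bash
python3 -m inch '[{"linear":[0,0,0.002],"turn":0,"jaw":0.015},{"linear":[0,0,0.001],"turn":0,"jaw":0.015},{"linear":[0,0,0],"turn":0,"jaw":0.015},{"linear":[0,0,0],"turn":0,"jaw":0.015}]';python3 go.py; python3 -m inch '[{"linear":[0,0,0.002],"turn":0,"jaw":0.015},{"linear":[0,0,0.001],"turn":0,"jaw":0.015},{"linear":[0,0,0],"turn":0,"jaw":0.015},{"linear":[0,0,0],"turn":0,"jaw":0.015}]';python3 go.py
```

```text
time_s: 16.1
tcp_pos: [626.6, 76.3, 63.9]
tool_rot: [-0.0, 0.999, 0.035, 0.0]
ft_force: [0.8, 1.9, -4.1]
finger_gap: 23.8
finger_force: 58.0
t 16.1 tcp [626.6  76.3  63.9] yaw 0.0702 tilt [ 0.0005 -0.0003] F [ 0.8  1.9 -4.1] M [ 0.23 -0.22  0.04] gap 23.8 gf 58.0
time_s: 16.5
tcp_pos: [626.6, 76.4, 60.8]
tool_rot: [-0.0, 0.999, 0.035, 0.0]
ft_force: [1.8, 2.3, -3.4]
finger_gap: 23.3
finger_force: 58.0
t 16.5 tcp [626.6  76.4  60.8] yaw 0.0703 tilt [ 0.0004 -0.0003] F [ 1.8  2.3 -3.4] M [ 0.48 -0.33  0.05] gap 23.3 gf 58.0
```

```bash
python3 -m inch '[{"linear":[0.0007,-0.0009,0.001],"turn":0,"jaw":0.015},{"linear":[0,0,0.001],"turn":0,"jaw":0.015},{"linear":[0,0,0],"turn":0,"jaw":0.015},{"linear":[0,0,0],"turn":0,"jaw":0.015}]';python3 go.py; python3 -m inch '[{"linear":[0,0,0.001],"turn":0,"jaw":0.015},{"linear":[0,0,0.001],"turn":0,"jaw":0.015},{"linear":[0,0,0],"turn":0,"jaw":0.015},{"linear":[0,0,0],"turn":0,"jaw":0.015}]';python3 go.py
```

```text
time_s: 16.9
tcp_pos: [626.8, 76.5, 59.3]
tool_rot: [0.0, 0.999, 0.035, -0.0]
ft_force: [-3.8, 0.0, 4.0]
finger_gap: 23.5
finger_force: 58.0
t 16.9 tcp [626.8  76.5  59.3] yaw 0.0697 tilt [-0.0005  0.0006] F [-3.8  0.   4. ] M [-0.03  0.66  0.01] gap 23.5 gf 58.0
time_s: 17.3
tcp_pos: [626.8, 76.5, 56.9]
tool_rot: [0.0, 0.999, 0.035, -0.0]
ft_force: [-3.9, -2.2, 5.2]
finger_gap: 23.9
finger_force: 58.0
t 17.3 tcp [626.8  76.5  56.9] yaw 0.0698 tilt [-0.0006  0.0006] F [-3.9 -2.2  5.2] M [-0.19  0.84  0.01] gap 23.9 gf 58.0
```

```bash
python3 -m inch '[{"linear":[-0.0004,0.0002,0.001],"turn":0,"jaw":0.015},{"linear":[0,0,0.001],"turn":0,"jaw":0.015},{"linear":[0,0,0],"turn":0,"jaw":0.015},{"linear":[0,0,0],"turn":0,"jaw":0.015}]';python3 go.py; python3 -m inch '[{"linear":[0,0,0.001],"turn":0,"jaw":0.015},{"linear":[0,0,0],"turn":0,"jaw":0.015},{"linear":[0,0,0],"turn":0,"jaw":0.015}]';python3 go.py
```

```text
time_s: 17.7
tcp_pos: [626.8, 76.5, 55.1]
tool_rot: [0.0, 0.999, 0.035, 0.0]
ft_force: [-4.1, -1.0, 5.8]
finger_gap: 23.6
finger_force: 58.0
t 17.7 tcp [626.8  76.5  55.1] yaw 0.0698 tilt [0.0002 0.0003] F [-4.1 -1.   5.8] M [-0.15  0.8   0.01] gap 23.6 gf 58.0
time_s: 18.0
tcp_pos: [626.8, 76.5, 54.2]
tool_rot: [0.0, 0.999, 0.035, 0.0]
ft_force: [-3.7, -1.3, 6.6]
finger_gap: 23.6
finger_force: 58.0
t 18.0 tcp [626.8  76.5  54.2] yaw 0.0698 tilt [0.0002 0.0003] F [-3.7 -1.3  6.6] M [-0.14  0.83  0.  ] gap 23.6 gf 58.0
```

```bash
python3 -m inch '[{"linear":[-0.0004,0,0.0005],"turn":0,"jaw":0.015},{"linear":[0,0,0],"turn":0,"jaw":0.015},{"linear":[0,0,0],"turn":0,"jaw":0.015}]';python3 go.py; python3 -m inch '[{"linear":[0,0,0.0005],"turn":0,"jaw":0.015},{"linear":[0,0,0],"turn":0,"jaw":0.015},{"linear":[0,0,0],"turn":0,"jaw":0.015}]';python3 go.py
```

```text
time_s: 18.3
tcp_pos: [626.8, 76.6, 53.9]
tool_rot: [0.0, 0.999, 0.035, 0.001]
ft_force: [-2.9, -1.4, 6.4]
finger_gap: 23.9
finger_force: 58.0
t 18.3 tcp [626.8  76.6  53.9] yaw 0.0698 tilt [0.001  0.0003] F [-2.9 -1.4  6.4] M [-0.16  0.76  0.01] gap 23.9 gf 58.0
time_s: 18.6
tcp_pos: [626.8, 76.5, 53.9]
tool_rot: [0.0, 0.999, 0.035, 0.001]
ft_force: [-4.4, -1.4, 9.9]
finger_gap: 24.0
finger_force: 58.0
t 18.6 tcp [626.8  76.5  53.9] yaw 0.0698 tilt [0.001  0.0004] F [-4.4 -1.4  9.9] M [-0.21  0.97  0.05] gap 24.0 gf 58.0
```

```bash
python3 -m inch '[{"linear":[-0.0003,0,0.0005],"turn":0,"jaw":0.015},{"linear":[0,0,0.0005],"turn":0,"jaw":0.015},{"linear":[0,0,0],"turn":0,"jaw":0.015},{"linear":[0,0,0],"turn":0,"jaw":0.015},{"linear":[0,0,0],"turn":0,"jaw":0.015}]';python3 go.py
```

```text
time_s: 19.1
tcp_pos: [626.9, 76.5, 53.9]
tool_rot: [0.0, 0.999, 0.035, 0.001]
ft_force: [-4.7, -1.7, 16.0]
finger_gap: 23.5
finger_force: 58.0
t 19.1 tcp [626.9  76.5  53.9] yaw 0.0697 tilt [0.0018 0.0005] F [-4.7 -1.7 16. ] M [-0.22  1.46  0.07] gap 23.5 gf 58.0
```

```bash
python3 -m inch '[{"linear":[0,0,0.0003],"turn":0,"jaw":0.015},{"linear":[0,0,0],"turn":0,"jaw":0.015},{"linear":[0,0,0],"turn":0,"jaw":0.015},{"linear":[0,0,0],"turn":0,"jaw":0.015},{"linear":[0,0,0],"turn":0,"jaw":0.015},{"linear":[0,0,0],"turn":0,"jaw":0.015}]';python3 go.py; python3 -c "
from workcell import r
s=r.observe()
if 15<s['ft_force'][2]<22 and abs(s['tcp_pos'][2]-53.9)<1: print(r.finish_job())"
```

```text
time_s: 19.7
tcp_pos: [626.9, 76.5, 53.9]
tool_rot: [0.0, 0.999, 0.035, 0.001]
ft_force: [-6.6, -1.7, 16.3]
finger_gap: 23.8
finger_force: 58.0
t 19.7 tcp [626.9  76.5  53.9] yaw 0.0697 tilt [0.0018 0.0006] F [-6.6 -1.7 16.3] M [-0.27  1.66  0.  ] gap 23.8 gf 58.0
the job is handed in; nothing more can be done
None
```

I handed the job in at 19.7 s. The carrier is home against the bridge. The cover is over the pin and pressed about 6 mm onto the lining, with about 16 N at the wrist (about 20 N on the bed with its weight), still gripped by its handle. The pressed state is judged from position and force readings only, as my picture views were used up.

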